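# Set the length stop of the strip-cutting jig and push the strip home

## Task

Set the strip-cutting jig for the next cut: with a fingertip, roll the knurled brass wheel until the gap between the length stop and the saw slot has closed to the red rider's mark, then push the pine strip along its groove until its end rests against the stop. Work only by touching and pushing: do not pinch or lift the strip or the wheel, move the stop only by its wheel, and leave the red rider and the tools and offcuts lying about where they are. Finish with the hand clear.

Things in the scene. Friction and masses are not known exactly. Their poses are not given: they have to be found in the camera images.
- jig: Strip-cutting jig fixed to the bench: green base with aluminium bed, bed surface 14 mm above the bench. Origin on the bench below the saw slot. Its +y (left at yaw 0) runs along the groove to the strip's tail, -y to the stop, +x away from the robot. Base: x -50 to +65, y -135 to +235 mm; green wheel housing in front: x -87 to -49, y -69 to -11 mm, 43 mm high.
- saw_line (a point): Point on the groove's centre line at the saw slot, bed height (14 mm); axes as the jig's. The groove runs along the jig's y at x = +12 mm, 14 mm wide, 4 mm deep. Four steel saw-guide posts, 48 mm high above the bench, stand round the groove within 22 mm (x) and 14 mm (y) of this point.
- wheel_top (a point): Crown of the knurled brass wheel at rest, 52 mm above the bench; fixed to the jig, axes as the jig's. Wheel 46 mm across, 16 mm wide, axle along the jig's x, so its top runs along the jig's y; 9 mm of rim stands above the housing. It does not give: 4 N of drag at the rim turns it, 8 to 20 N of press on top is plenty. It stays where it is left.
- wheel (a joint): Angle of the knurled wheel, rad. Grows as its top is rolled towards the jig's -y (away from the saw slot, right at yaw 0), which closes the gap. Pinion and rack: 1 rad, or 23 mm of stroke over the crown, moves the stop 7 mm. Rolling the top to +y opens the gap. Closed fingertips drawn over the crown turn it; lift, go back and repeat.
- stop (a joint): Slide of the length stop, m: the aluminium block across the groove on the -y side of the saw slot. Gap from saw line to its steel face = 40 mm + this value; range -2 to 72 mm. Held by friction (about 12 N along the groove), to be moved only by the wheel.
- stop_face (a point): Centre of the stop's face (it looks to jig +y), on the groove line at bed height (14 mm); axes as the jig's. The block is 32 mm high above the bench. The black line on its yellow pointer plate, over the white scale behind the groove, is flush with this face.
- rider (a joint): Slide of the small red rider on the rail behind the white scale, m; same zero and direction as joint stop: its mark stands at a gap of 40 mm + this value. The stop is on the mark when joint stop equals joint rider. Friction fit; leave it alone.
- rider_mark (a point): Tip of the red rider's pointer, on its white line, 21 mm above the bench, 38.5 mm behind (jig +x) the groove line; axes as the jig's.
- strip: Loose pine strip, 11 x 241 x 10 mm, 25 g, lying in the groove with its top 6 mm above the bed (20 mm above the bench). Origin at the centre of its underside; its y runs along the jig's y. It slides easily (under 1 N).
- strip_head (a point): Centre of the strip's end that faces the stop (jig -y end), 15 mm above the bench.
- strip_tail (a point): Centre of the strip's other end (jig +y end), 15 mm above the bench: push here, towards jig -y, with the fingertips 1 to 4 mm above the bed.
- saw: Loose razor saw, turned wood handle, brass-backed blade, 30 x 270 x 23 mm, lying on the bench in front of the jig's left half. Origin on the bench at the joint of blade and handle. Leave alone.
- offcut: Loose pine offcut, 15 x 82 x 8 mm, in front of the jig's right end. Leave alone.
- sander: Loose brown sanding block, 61 x 112 x 32 mm, behind the jig. Leave alone.
- glue: Loose red and white glue tube, 63 x 189 x 42 mm, to the right. Leave alone.
- shears: Loose scissors with red handles, 87 x 199 x 9 mm, to the right. Leave alone.
- dropper: Loose amber dropper bottle, 33 x 34 x 102 mm, far right. Leave alone.
- puck: Loose foam disc, 48 mm across, 20 mm high, behind on the right. Leave alone.

How it is judged:
By the outcome, as a careful person would: the job done as asked, in the order asked, and still so for the second after the job is handed in, with the robot touching nothing.
It also fails if it takes over 58 s, if anything falls off the work surface, if the arm or the gripper's body presses on something with over 40 N, if the wrist force passes 120 N, or if a joint passes its speed limit or range.

## Robot

A 6-joint arm with a two-finger parallel gripper is mounted at the origin on a cart in front of the work surface, level with it; the furniture and walls round the work are solid. World frame = base frame: x ahead of the robot, y to its left, z up, the work surface at z = 0. Lengths are in mm, angles in rad, forces in N, time in s.
With the tool pointing down it reaches from about 350 to 775 mm from the base axis. Payload 7.3 kg.
Tool frame: the origin (TCP) lies at the very end of the fingers, on their centre line; the grasp point (between the pads) lies 19 mm behind it; z points along the fingers, y is the line along which they close (so a half turn about z gives the same grasp; the last joint's range is limited). The gripper opens to 92 mm and grips with 3 to 60 N. Pads are 19 mm wide; open, the fingers measure 130 mm over their backs; the gripper's body (75 mm by 190 mm) begins 47 mm behind the grasp point.
Start: joints at [0.982, 0.342, 1.524, -0, 1.275, -0.146], TCP at [224.938, 474.395, 199.541] pointing down, gripper open.
Joint ranges: [-2.53, 2.53], [-0.77, 2.02], [0.04, 2.7], [-1, 4.14], [0.28, 2.66], [-3.11, 3.11]. Speed limits (rad/s): [2.57, 2.57, 3.14, 3.14, 3.14, 3.14].

## Interface

Orientations are given as [roll, pitch, yaw] about the fixed x, y, z axes, in that order (R = Rz(yaw) Ry(pitch) Rx(roll)).
In Python, from plant import * gives the robot as it stands.
- The arm moves only by the tool arm_command, never from a script. Its arguments are lists of equal length, an entry for each row: "gripper": the finger opening in mm, from 0 to 91.8; "dp": the shift along the tool's x, y, z in units of 25 mm (1.0 is 25 mm), a list of three; "twist": the turn about the tool's z in units of 5 degrees (1.0 is 5 degrees). A call has exactly 5 rows; each row shifts and turns the commanded pose from where the row before left it, along the tool's axes as they then stand; what a row does not reach is not made up. A row lasts 1/8 s, in which the tool goes at most 62.5 mm and 10.7 degrees, less where a joint would pass 70% of its speed; a pose out of reach is approached as far as the arm can. A call is refused whole if a number of a shift passes 1 or a number of a turn 1, either way. A call with a gripper value outside its range is refused whole. The fingers move at their own pace and stop on an object; the grip force is fixed at half the most. Time passes only in rows, so rows that do not move let the fingers close, or fill a call up. It gives the time, the measured TCP pose, the force, the opening and the grip force at its end, in the units of the state.
- get_obs(): the state, without advancing time (a new reading comes with each control period).
- capture(name): name is "side" or "top"; returns the picture (420x560x3 uint8, red, green, blue); there is no depth.
- get_calibration(name): a dict with "mtx" (3x3 intrinsics, pixels), "dist_coeffs" ([k1, k2, p1, p2, k3] as OpenCV has them; the pictures are not rectified), "position" and "attitude" of the camera in the world. Camera axes: x right, y down, z forward; pixel columns grow to the right and rows downward; lengths in mm; the calibration is good to about 2 mm. A picture is of the moment at which its call begins. get_calibration takes no time and is no camera call.
- close_job(): hands the job in; it is judged then, once.
The state is a dict: "time": time; "joint_positions": joint angles; "dq": joint speeds; "tau": joint torques, N m; "tool_pos": TCP position; "tcp_rot": TCP orientation; "contact_force": force on the tool from outside, world axes, zero at the start; "moment": the same for the moment, N m; "grip_width": finger opening in mm; "finger_force": force on a finger pad.
Only numpy, scipy, OpenCV 4.12 (cv2) and the standard library are available. Lean on these libraries where they do the work, as an engineer would, in place of code of your own. Each camera call takes 0.05 s, during which the arm holds its last target. There are 200 camera calls.

## Working session

There is one attempt and no reset: what is moved stays moved. The work goes in short steps, Python scripts to look and compute and a tool call to move; the robot and the scene stay as the last step left them, time stands still between calls to the robot, and variables do not carry over. Pictures are saved under pics/ and viewed, at most 10 in all, crops included, and the job is handed in when it is done.

Besides the shell and the picture viewer there is one more tool, called after "Request:" by a JSON object that holds its "method" and its "body". arm_command: Moves the arm, as the interface text tells. Its arguments: {"type":"object","properties":{"gripper":{"type":"array"},"dp":{"type":"array"},"twist":{"type":"array"}},"required":["gripper","dp","twist"]}

```bash
mkdir -p pics; python3 - <<'E'
from plant import *
import cv2
for n in("side","top"):
    im=capture(n); cv2.imwrite(f"pics/{n}0.png",im[:,:,::-1]); c=get_calibration(n); print(c)
o=get_obs(); print(o)
E
```

```text
{'mtx': array([[382.17968247,   0.        , 277.39312193],
       [  0.        , 382.17968247, 203.58808228],
       [  0.        ,   0.        ,   1.        ]]), 'dist_coeffs': array([-0.06046799,  0.        ,  0.        ,  0.        ,  0.        ]), 'position': array([ 140.25091132, -682.04955553,  604.21761982]), 'attitude': array([-2.24379366,  0.01994144, -0.60834327])}
{'mtx': array([[395.07172486,   0.        , 279.59528463],
       [  0.        , 395.07172486, 210.03546775],
       [  0.        ,   0.        ,   1.        ]]), 'dist_coeffs': array([-0.0612233,  0.       ,  0.       ,  0.       ,  0.       ]), 'position': array([ 363.73053604, -115.53867261, 1042.84663774]), 'attitude': array([-2.99384057,  0.023098  , -1.59482356])}
{'time': 0.1, 'joint_positions': array([ 9.82022025e-01,  3.42620169e-01,  1.52490054e+00, -3.01905475e-05,
        1.27538989e+00, -1.45970405e-01]), 'dq': array([ 0.00077103, -0.00048126, -0.00164828,  0.0004175 , -0.00179612,
       -0.00084217]), 'tau': array([ 2.02178271e-03, -4.32002807e+01, -2.44696605e+01,  7.20530888e-02,
        5.26556536e-02, -6.08807886e-05]), 'tool_pos': array([224.70663399, 474.05192882, 198.93885724]), 'tcp_rot': array([-3.14028452e+00, -1.63134829e-04,  2.69879746e+00]), 'contact_force': array([-0.40042966,  0.63027858,  1.08680942]), 'moment': array([-0.04243079,  0.01353027, -0.01915172]), 'finger_force': 0.0, 'grip_width': 91.71249615149458}
```

View pics/top0.png

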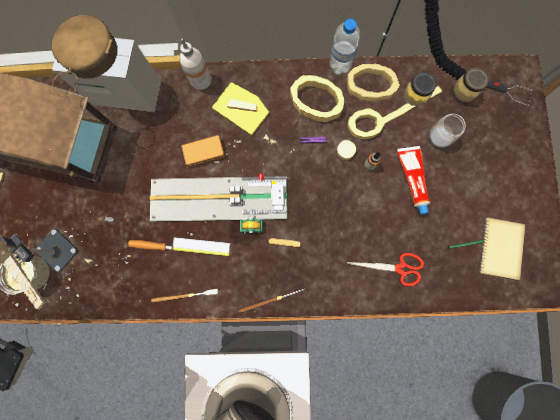

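View pics/side0.png

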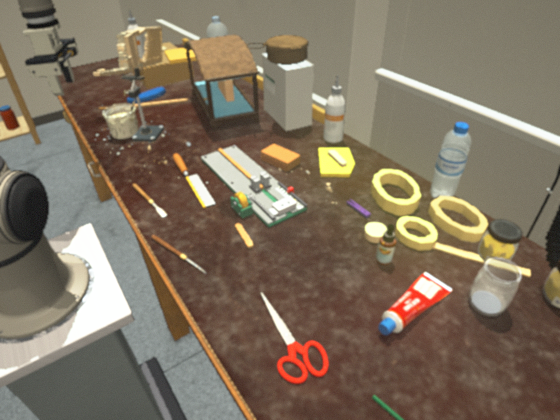

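The top view shows the jig at about (150–288, 177–220), nearly at yaw 0, with the wheel at about (251, 226) and the red rider near (262, 177). The side view shows the wheel at about (241, 203). I'll enlarge both.

```bash
python3 - <<'E'
import cv2,numpy as np
t=cv2.imread("pics/top0.png")[165:245,140:300]; s=cv2.imread("pics/side0.png")[140:228,195:315]
cv2.imwrite("pics/tc.png",cv2.resize(t,None,fx=5,fy=5,interpolation=cv2.INTER_CUBIC))
cv2.imwrite("pics/sc.png",cv2.resize(s,None,fx=6,fy=6,interpolation=cv2.INTER_CUBIC))
E
```

```text
(no output)
```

View pics/tc.png

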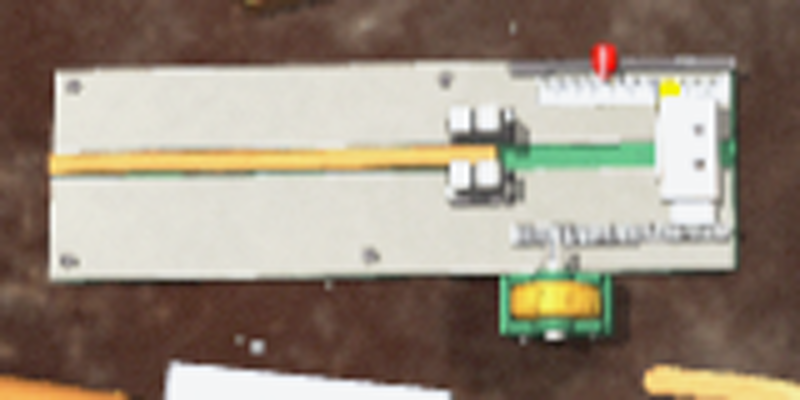

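View pics/sc.png

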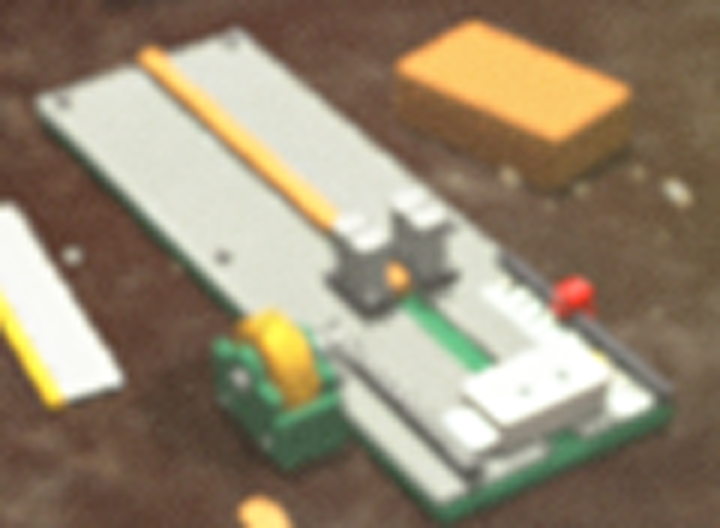

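```bash
cat > h.py <<'E'
from plant import *
import cv2,numpy as np
from scipy.spatial.transform import Rotation as Ro
def ray(n,uv,z):
    c=get_calibration(n); p=cv2.undistortPoints(np.array(uv,float).reshape(-1,1,2),c["mtx"],c["dist_coeffs"])[:,0]
    d=Ro.from_euler("xyz",c["attitude"]).apply(np.c_[p,np.ones(len(p))]); o=c["position"]
    return o+d*((np.asarray(z)-o[2])/d[:,2])[:,None]
def proj(n,P):
    c=get_calibration(n); R=Ro.from_euler("xyz",c["attitude"]).as_matrix()
    return cv2.projectPoints(np.array(P,float).reshape(-1,1,3),R.T,-R.T@c["position"],c["mtx"],c["dist_coeffs"])[0][:,0]
def avg(n,k): return np.mean([capture(n).astype(float) for _ in range(k)],0)
def crop(u): return (np.array(u,float)+.5)/5-.5+[140,165]
E
python3 - <<'E'
from h import *
c=ray("top",crop([[55,70],[735,62],[735,268],[50,280]]),[14]*4)
print(c.round(1))
j=np.array([[65,235],[65,-135],[-50,-135],[-50,235]],float)
# rigid fit
a=c[:,:2];am=a.mean(0);jm=j.mean(0);H=(j-jm).T@(a-am);yaw=np.arctan2(H[0,1]-H[1,0],H[0,0]+H[1,1])
R=np.array([[np.cos(yaw),-np.sin(yaw)],[np.sin(yaw),np.cos(yaw)]]);t=am-R@jm
print("yaw",yaw,"t",t,"res",(a-(j@R.T+t)).round(1))
W=lambda x,y:R@[x,y]+t
inv=lambda p:R.T@(p[:2]-t)
for nm,u,z in(("wheel",[555,299],52),("face",[657,150],32),("yellow",[669,88],21),("rider",[604,82],21),("tail",[50,163],20),("head",[498,155],20),("posts",[477,153],48)):
    p=ray("top",crop([u]),[z])[0]; print(nm,p.round(1),inv(p).round(1))
im=avg("top",4); np.save("top_a.npy",im)
for r in range(177,187): print(r,[ "%d/%d/%d"%tuple(v) for v in im[r,257:278]])
s=capture("side")
# side check of rider
hs=cv2.cvtColor(s,cv2.COLOR_RGB2HSV);m=cv2.inRange(hs,(20,150,120),(32,255,255));ys,xs=np.nonzero(m[185:225,225:260]);print("side wheel",xs.mean()+225,ys.mean()+185,ys.min()+185)
print("proj wheel->side",proj("side",[[*W(-68,-40),52]]))
E
```

```text
[[ 613.   251.4   14. ]
 [ 606.  -116.3   14. ]
 [ 495.3 -113.3   14. ]
 [ 498.5  251.2   14. ]]
yaw -0.01383479865799543 t [544.98555494  18.3522585 ] res [[-0.3 -1. ]
 [-2.2  1.3]
 [ 2.1  2.6]
 [ 0.3 -2.9]]
wheel [477.1 -22.   52. ] [-67.4 -41.3]
face [556.  -74.4  32. ] [ 12.3 -92.6]
yellow [591.3 -81.   21. ] [ 47.6 -98.7]
rider [595.5 -46.6  21. ] [ 51.4 -64.3]
tail [560.7 250.6  20. ] [ 12.5 232.5]
head [558.   10.2  20. ] [13.1 -8. ]
posts [554.   17.5  48. ] [ 9.1 -0.7]
177 ['126/117/116', '190/75/74', '244/60/52', '244/166/170', '245/76/72', '245/26/11', '133/64/63', '137/129/129', '147/139/139', '151/142/142', '139/131/131', '138/130/130', '138/130/131', '138/131/132', '138/131/132', '136/128/129', '135/128/129', '137/127/129', '162/160/163', '161/158/158', '170/168/170']
178 ['127/124/125', '170/95/95', '233/47/41', '238/155/159', '230/61/60', '228/18/10', '113/64/64', '117/112/112', '118/114/115', '119/113/115', '118/114/114', '116/113/113', '114/110/112', '116/112/113', '119/114/117', '117/113/115', '117/113/116', '118/115/116', '116/113/114', '116/115/115', '129/126/127
[... 1942 characters left out ...]
4/236/238', '232/234/236', '237/238/239', '235/236/238', '236/238/239', '236/238/239', '237/238/239', '236/238/239', '236/238/239', '236/238/239', '237/238/239', '237/238/239', '188/186/159', '242/244/236', '244/245/246', '244/245/246', '244/245/246', '244/245/246', '244/245/246']
186 ['223/222/215', '223/222/215', '208/206/192', '203/200/186', '215/215/199', '210/208/192', '216/215/200', '216/215/202', '216/214/200', '215/214/200', '216/213/200', '216/214/202', '218/215/203', '218/215/202', '174/168/136', '242/244/244', '244/245/246', '244/245/246', '244/245/246', '244/245/246', '244/245/246']
side wheel 241.66197183098592 197.7887323943662 193
proj wheel->side [[239.59093002 193.32227113]]
```

Request:
{"method": "arm_command", "body": {"gripper": [0,0,0,0,0], "dp": [[0,0,0],[0,0,0],[0,0,0],[0,0,0],[0,0,0]], "twist": [-0.98,-0.98,-0.98,-0.98,-1.0]}}

```text
time: 0.98
tool_pos: [224.9, 474.4, 199.5]
tcp_rot: [3.142, 0.0, 3.131]
contact_force: [-0.0, -0.0, 0.0]
grip_width: 46.6
finger_force: 0.0
```

Request:
{"method": "arm_command", "body": {"gripper": [0,0,0,0,0], "dp": [[-0.5,-1,0],[-0.5,-1,0],[-0.5,-1,0],[-0.5,-1,0],[-0.5,-1,0]], "twist": [0,0,0,0,0]}}

```text
time: 1.6
tool_pos: [286.1, 347.8, 199.6]
tcp_rot: [3.141, 0.0, 3.128]
contact_force: [0.4, -0.4, -0.2]
grip_width: 0.5
finger_force: 0.0
```

Request:
{"method": "arm_command", "body": {"gripper": [0,0,0,0,0], "dp": [[-0.5,-1,0],[-0.5,-1,0],[-0.5,-1,0],[-0.5,-1,0],[-0.5,-1,0]], "twist": [0,0,0,0,0]}}

```text
time: 2.22
tool_pos: [346.9, 221.9, 199.7]
tcp_rot: [3.141, 0.0, 3.128]
contact_force: [0.7, -0.2, -0.9]
grip_width: 0.3
finger_force: 0.0
```

Request:
{"method": "arm_command", "body": {"gripper": [0,0,0,0,0], "dp": [[-0.5,-1,0.3],[-0.5,-1,0.3],[-0.5,-1,0.3],[-0.5,-1,0.3],[-0.5,-1,0.3]], "twist": [0,0,0,0,0]}}

```text
time: 2.85
tool_pos: [407.8, 96.1, 161.9]
tcp_rot: [3.141, 0.0, 3.128]
contact_force: [0.5, -0.7, -0.1]
grip_width: 0.4
finger_force: 0.0
```

Request:
{"method": "arm_command", "body": {"gripper": [0,0,0,0,0], "dp": [[-0.7,-1,0.8],[-0.7,-1,0.8],[-0.7,-1,0.8],[-0.7,-1,0.8],[-0.02,-0.32,0.7]], "twist": [0,0,0,0,0]}}

```text
time: 3.48
tool_pos: [477.6, -13.5, 63.8]
tcp_rot: [-3.141, 0.001, 3.127]
contact_force: [-0.7, -0.3, -0.3]
grip_width: 0.5
finger_force: 0.0
```

Request:
{"method": "arm_command", "body": {"gripper": [0,0,0,0,0], "dp": [[0,0,0.08],[0,0,0.08],[0,0,0.08],[0,0,0],[0,0,0]], "twist": [0,0,0,0,0]}}

```text
time: 4.1
tool_pos: [476.6, -11.8, 58.9]
tcp_rot: [-3.142, 0.001, 3.129]
contact_force: [0.8, -0.4, -0.0]
grip_width: 0.1
finger_force: 0.0
```

```bash
python3 - <<'E'
from h import *
t=capture("top")[150:250,190:310,::-1]; s=capture("side")[130:230,180:300,::-1]
cv2.imwrite("pics/w1.png",np.hstack([cv2.resize(i,None,fx=3.3,fy=5,interpolation=cv2.INTER_CUBIC) if 0 else cv2.resize(i,(396,500),interpolation=cv2.INTER_CUBIC) for i in(np.ascontiguousarray(t),np.ascontiguousarray(s))]))
E
```

```text
(no output)
```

View pics/w1.png

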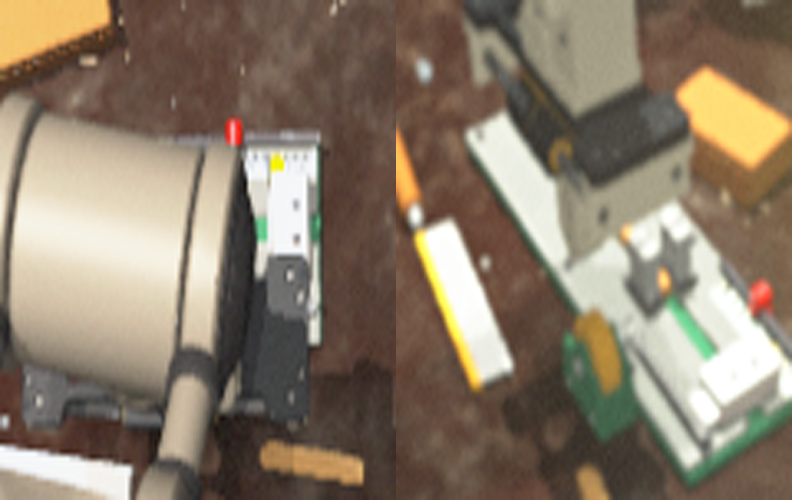

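The picture shows the gripper over the jig, with the rider (about 261, 176 full-frame) and the yellow plate still visible in the top view. The fingertip in the side view isn't clear, so I'll project the TCP into it.

```bash
python3 - <<'E'
from h import *
p=get_obs()["tool_pos"]; print(p)
P=[p,p+[0,0,66],p+[0,0,66]+[37,95,0],p+[0,0,66]+[37,-95,0],p+[9,10,0],p+[9,-10,0],p+[-9,-10,0],p+[-9,10,0]]
q=proj("side",P); print(((q-[180,130])*[3.3,5]+[396,0]).round(0))
s=np.ascontiguousarray(capture("side")[140:220,190:290,::-1]); cv2.imwrite("pics/w2.png",cv2.resize(s,None,fx=7,fy=7,interpolation=cv2.INTER_CUBIC))
E
```

```text
[476.53114995 -11.93333733  58.73359196]
[[586. 297.]
 [578. 181.]
 [558.  75.]
 [698. 249.]
 [590. 280.]
 [604. 300.]
 [582. 313.]
 [568. 293.]]
```

View pics/w2.png

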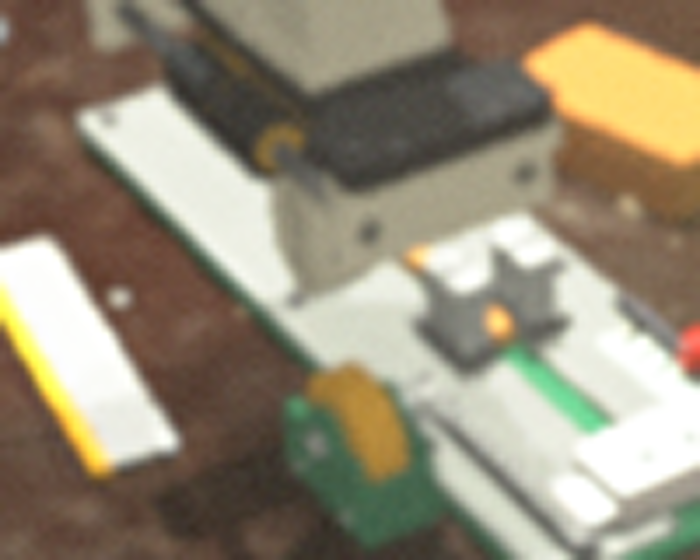

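```bash
python3 - <<'E'
from h import *
a=cv2.imread("pics/side0.png")[140:220,190:290]; b=np.ascontiguousarray(capture("side")[140:220,190:290,::-1])
d=cv2.absdiff(a,b); k=lambda i:cv2.resize(i,None,fx=4,fy=4,interpolation=cv2.INTER_CUBIC)
cv2.imwrite("pics/w3.png",np.hstack([k(a),k(np.clip(d.astype(int)*3,0,255).astype(np.uint8))]))
E
```

```text
(no output)
```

View pics/w3.png

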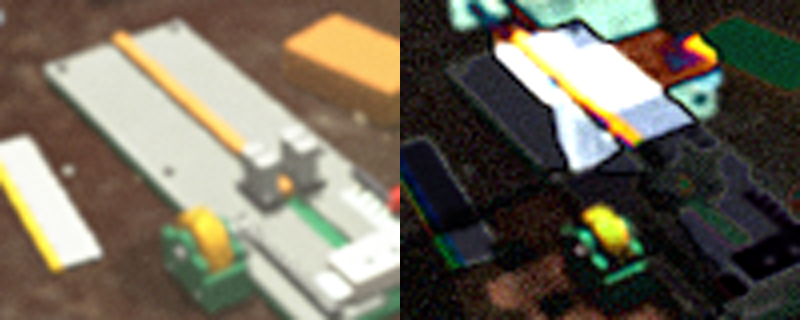

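The side picture and its difference show the finger ending near (234, 183), about 6 px above the projected TCP at (238, 189). I'll come down gently and use contact force to settle the height.

Request:
{"method": "arm_command", "body": {"gripper": [0,0,0,0,0], "dp": [[0,0,0.08],[0,0,0.08],[0,0,0.06],[0,0,0.04],[0,0,0]], "twist": [0,0,0,0,0]}}

```text
time: 4.92
tool_pos: [476.4, -12.0, 51.9]
tcp_rot: [3.141, -0.0, 3.128]
contact_force: [-0.4, 0.6, 0.3]
grip_width: 0.9
finger_force: 0.0
```

Request:
{"method": "arm_command", "body": {"gripper": [0,0,0,0,0], "dp": [[0,0,0.04],[0,0,0.04],[0,0,0.04],[0,0,0],[0,0,0]], "twist": [0,0,0,0,0]}}

```text
time: 5.55
tool_pos: [476.4, -12.0, 49.0]
tcp_rot: [3.142, 0.0, 3.128]
contact_force: [0.0, -0.7, 0.2]
grip_width: 0.7
finger_force: 0.0
```

```bash
python3 - <<'E'
from h import *
o=get_obs();print(o["tool_pos"],o["contact_force"],o["moment"])
s=np.ascontiguousarray(capture("side")[150:220,210:280,::-1]); cv2.imwrite("pics/w4.png",cv2.resize(s,None,fx=8,fy=8,interpolation=cv2.INTER_CUBIC))
E
```

```text
[476.44425691 -12.02603202  49.01420907] [ 0.04770914 -0.6984899   0.19281286] [ 0.04642628 -0.04137447 -0.00687658]
```

View pics/w4.png

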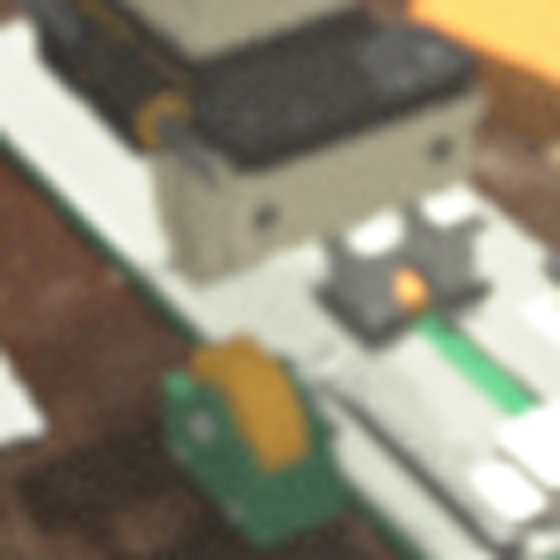

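The grey box in this picture is the gripper body's near end, with its lower corners at about (235, 185) and (269, 174). It hides the fingers behind it, so the TCP reading is consistent. Next I'll probe the crown.

Request:
{"method": "arm_command", "body": {"gripper": [0,0,0,0,0], "dp": [[0,0,-0.2],[0,-0.4,0],[0,0,0.08],[0,0,0.04],[0,0,0]], "twist": [0,0,0,0,0]}}

```text
time: 6.22
tool_pos: [476.1, -21.9, 50.8]
tcp_rot: [3.141, -0.0, 3.128]
contact_force: [0.5, -0.7, -0.6]
grip_width: 0.5
finger_force: 0.0
```

Request:
{"method": "arm_command", "body": {"gripper": [0,0,0,0,0], "dp": [[0,0,0.04],[0,0,0],[0,0,0],[0,0,0],[0,0,0]], "twist": [0,0,0,0,0]}}

```text
time: 6.85
tool_pos: [476.3, -22.0, 50.0]
tcp_rot: [3.142, 0.0, 3.128]
contact_force: [0.1, -0.1, -0.9]
grip_width: 0.5
finger_force: 0.0
```

Request:
{"method": "arm_command", "body": {"gripper": [0,0,0,0,0], "dp": [[0,0,0.04],[0,0,0],[0,0,0.04],[0,0,0],[0,0,0]], "twist": [0,0,0,0,0]}}

```text
time: 7.48
tool_pos: [476.3, -22.0, 48.0]
tcp_rot: [3.142, 0.0, 3.128]
contact_force: [0.0, -0.4, 0.3]
grip_width: 0.2
finger_force: 0.0
```

```bash
python3 - <<'E'
from h import *
o=get_obs();print(o["tool_pos"],o["contact_force"])
im=np.load("top_a.npy").astype(np.uint8); h=cv2.cvtColor(im,cv2.COLOR_RGB2HSV)
m=cv2.inRange(h,(15,140,90),(35,255,255)); ys,xs=np.nonzero(m[218:236,236:268]);print("top wheel",xs.min()+236,xs.max()+236,ys.min()+218,ys.max()+218,xs.mean()+236,ys.mean()+218)
g=cv2.inRange(h,(60,100,40),(90,255,255)); ys,xs=np.nonzero(g[214:240,232:272]);print("housing",xs.min()+232,xs.max()+232,ys.min()+214,ys.max()+214)
# predicted for wheel at trial positions
for p in([477,-22],[477,-20]): print(proj("top",[[p[0]-8,p[1],52],[p[0]+8,p[1],52],[p[0],p[1]-18,43],[p[0],p[1]+18,43]]).round(1).tolist(), proj("side",[[*p,52]]).round(1))
E
```

```text
[476.32290958 -22.02571955  48.03466093] [ 0.04876496 -0.35245223  0.28553521]
top wheel 242 259 221 228 250.5042735042735 224.63247863247864
housing 240 262 220 231
[[250.6, 227.6], [250.5, 221.3], [258.0, 224.6], [243.9, 225.0]] [[240.1 193.5]]
[[249.8, 227.6], [249.8, 221.3], [257.2, 224.7], [243.1, 225.0]] [[239.6 193.1]]
```

```bash
python3 - <<'E'
from h import *
p=get_obs()["tool_pos"];print(proj("side",[p,p+[0,0,20],p+[0,0,66],p+[-37,-95,66],p+[37,-95,66],p+[-37,95,66]]).round(1).tolist())
a=cv2.imread("pics/side0.png"); b=np.ascontiguousarray(capture("side")[:,:,::-1])
for n,i in(("a",a),("b",b)):
    h=cv2.cvtColor(i,cv2.COLOR_BGR2HSV); m=cv2.inRange(h,(14,120,60),(36,255,255))[182:212,230:256]
    print(n); print("\n".join("".join(".#"[v>0] for v in r) for r in m))
d=cv2.absdiff(a,b).max(2)[176:200,226:256]; print(d[:, ::2])
E
```

```text
[[240.0, 194.9], [239.3, 188.2], [237.7, 172.1], [245.2, 198.3], [274.2, 186.0], [204.9, 159.7]]
aTraceback (most recent call last):
  File "<stdin>", line 6, in <module>
  File "<stdin>", line 6, in <genexpr>
  File "<stdin>", line 6, in <genexpr>
TypeError: string indices must be integers, not 'numpy.bool'
```

```bash
python3 - <<'E'
from h import *
a=cv2.imread("pics/side0.png"); b=np.ascontiguousarray(capture("side")[:,:,::-1])
for n,i in(("a",a),("b",b)):
    h=cv2.cvtColor(i,cv2.COLOR_BGR2HSV); m=cv2.inRange(h,(14,120,60),(36,255,255))[182:212,230:256]
    print(n); print("\n".join("".join("#" if v else "." for v in r) for r in m[6:24]))
cv2.imwrite("pics/w5.png",cv2.resize(b[100:240,170:310],None,fx=4.2,fy=4.2,interpolation=cv2.INTER_CUBIC))
E
```

```text
a
..........................
..........................
..........................
..........................
.........##...............
.....########.............
....##########............
....###########...........
....############..........
.......#########..........
........#########.........
.........########.........
.........########.........
.........########.........
..........########........
...........#######........
...........#######........
............######........
b
..........................
..........................
..........................
..........................
..........................
.....#######..............
....#########.............
....##########............
....###########...........
......##########..........
........########..........
........#########.........
.........########.........
.........#########........
..........########........
..........########........
..........########........
...........#######........
```

View pics/w5.png

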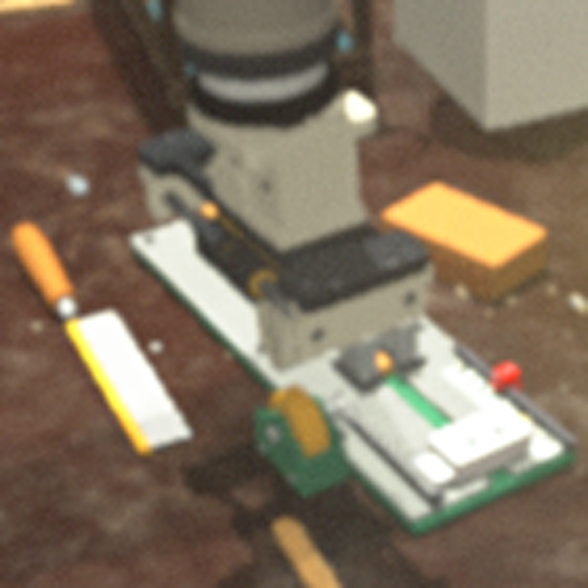

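The picture shows the whole hand above the jig with no finger in front of the wheel top (about 239, 193). The body's edge sits about 9 px higher than predicted. I'll check its x and y against the earlier top view, where the end flange spanned u 266–284 and v 201–234.

```bash
python3 - <<'E'
from h import *
p=np.array([476.6,-11.8,58.9])
for h in(66,94,130):print(h,proj("top",[p+[37,-95,h],p+[-37,-95,h]]).round(1).tolist(),proj("side",[p+[-37,-95,h],p+[37,-95,h]]).round(1).tolist())
E
```

```text
66 [[283.4, 204.6], [284.2, 236.0]] [[242.4, 191.8], [271.5, 179.7]]
94 [[283.2, 202.6], [284.0, 234.9]] [[241.4, 180.9], [271.1, 169.0]]
130 [[283.0, 199.9], [283.8, 233.5]] [[239.9, 166.1], [270.6, 154.5]]
```

Request:
{"method": "arm_command", "body": {"gripper": [0,0,0,0,0], "dp": [[0,0,0.04],[0,0,0],[0,0,0.04],[0,0,0],[0,0,0]], "twist": [0,0,0,0,0]}}

```text
time: 8.2
tool_pos: [476.3, -22.0, 46.0]
tcp_rot: [3.142, 0.0, 3.128]
contact_force: [0.0, -0.3, -0.4]
grip_width: 0.6
finger_force: 0.0
```

Request:
{"method": "arm_command", "body": {"gripper": [0,0,0,0,0], "dp": [[0,0,0.04],[0,0,0.04],[0,0,0.04],[0,0,0],[0,0,0]], "twist": [0,0,0,0,0]}}

```text
time: 8.82
tool_pos: [476.3, -22.0, 43.0]
tcp_rot: [3.142, 0.0, 3.128]
contact_force: [-0.2, -0.4, 0.4]
grip_width: 0.2
finger_force: 0.0
```

Request:
{"method": "arm_command", "body": {"gripper": [0,0,0,0,0], "dp": [[0,0,0.04],[0,0,0.04],[0,0,0.04],[0,0,0],[0,0,0]], "twist": [0,0,0,0,0]}}

```text
time: 9.45
tool_pos: [476.3, -22.0, 40.0]
tcp_rot: [3.142, -0.0, 3.128]
contact_force: [0.1, 0.2, -0.5]
grip_width: 0.5
finger_force: 0.0
```

Request:
{"method": "arm_command", "body": {"gripper": [0,0,0,0,0], "dp": [[0,0,0.04],[0,0,0.04],[0,0,0.04],[0,0,0],[0,0,0]], "twist": [0,0,0,0,0]}}

```text
time: 10.07
tool_pos: [476.3, -22.0, 37.0]
tcp_rot: [3.142, 0.0, 3.128]
contact_force: [-0.2, 0.4, -0.9]
grip_width: 0.2
finger_force: 0.0
```

```bash
python3 - <<'E'
from h import *
print(get_obs()["tool_pos"],get_obs()["contact_force"])
b=np.ascontiguousarray(capture("side")[:,:,::-1])
h=cv2.cvtColor(b,cv2.COLOR_BGR2HSV); m=cv2.inRange(h,(14,120,60),(36,255,255))[182:212,230:256]
print("\n".join("".join("#" if v else "." for v in r) for r in m[6:20]))
print(b[176:200:2,232:250:2].mean(2).astype(int))
E
```

```text
[476.28199646 -22.00976891  37.01335595] [-0.24178001  0.41846996 -0.85211631]
..........................
..........................
..........................
..........................
.........##...............
.....#######..............
....#########.............
....###########...........
....###########...........
......##########..........
.......#########..........
........#########.........
.........########.........
.........#########........
[[118 117 100 100  90  60  60  60  69]
 [145 126 124 103 126  98  85 106 133]
 [155 128 135 133 139 145 149 155 158]
 [144 130 130 149 148 151 145 130 147]
 [160 134 131 148 145 153 123 106 148]
 [180 135 133 142 144 153 147 143 153]
 [147 152 132 142 142 153 155 159 181]
 [ 77 122 140 135 144 172 196 201 209]
 [ 69  84 136 124 132 175 205 210 210]
 [ 75  95 129 110 118 129 145 178 193]
 [ 73  97 110 112 123 124 121 122 188]
 [ 92  96  98 107 124 125 127 111 123]]
```

Request:
{"method": "arm_command", "body": {"gripper": [0,0,0,0,0], "dp": [[0,0,0.04],[0,0,0.04],[0,0,0.04],[0,0,0.04],[0,0,0]], "twist": [0,0,0,0,0]}}

```text
time: 10.75
tool_pos: [476.2, -22.0, 32.9]
tcp_rot: [3.141, -0.0, 3.128]
contact_force: [-0.3, -0.9, 0.4]
grip_width: 0.8
finger_force: 0.0
```

Request:
{"method": "arm_command", "body": {"gripper": [0,0,0,0,0], "dp": [[0,0,0.04],[0,0,0.04],[0,0,0.04],[0,0,0.02],[0,0,0]], "twist": [0,0,0,0,0]}}

```text
time: 11.38
tool_pos: [476.3, -22.0, 29.5]
tcp_rot: [3.141, -0.0, 3.128]
contact_force: [0.1, -0.0, 0.8]
grip_width: -0.0
finger_force: 0.0
```

Request:
{"method": "arm_command", "body": {"gripper": [0,0,0,0,0], "dp": [[0,0,0.04],[0,0,0],[0,0,0.04],[0,0,0],[0,0,0]], "twist": [0,0,0,0,0]}}

```text
time: 12.0
tool_pos: [476.3, -22.0, 27.5]
tcp_rot: [3.142, 0.0, 3.128]
contact_force: [-0.2, 0.5, 0.3]
grip_width: 0.4
finger_force: 0.0
```

Request:
{"method": "arm_command", "body": {"gripper": [0,0,0,0,0], "dp": [[0,0,0.04],[0,0,0],[0,0,0.04],[0,0,0],[0,0,0]], "twist": [0,0,0,0,0]}}

```text
time: 12.62
tool_pos: [476.3, -22.0, 25.5]
tcp_rot: [3.141, 0.0, 3.128]
contact_force: [0.6, 0.1, 0.4]
grip_width: 0.5
finger_force: 0.0
```

Request:
{"method": "arm_command", "body": {"gripper": [0,0,0,0,0], "dp": [[0,0,0.04],[0,0,0],[0,0,0.04],[0,0,0],[0,0,0]], "twist": [0,0,0,0,0]}}

```text
time: 13.25
tool_pos: [476.6, -22.1, 24.8]
tcp_rot: [-3.141, 0.001, 3.128]
contact_force: [-4.2, 0.8, 14.1]
grip_width: 0.2
finger_force: 7.0
```

```bash
python3 - <<'E'
from h import *
o=get_obs();print(o["tool_pos"],o["contact_force"],o["joint_positions"])
b=np.ascontiguousarray(capture("side")[:,:,::-1])
h=cv2.cvtColor(b,cv2.COLOR_BGR2HSV); m=cv2.inRange(h,(14,120,60),(36,255,255))[182:212,230:256]
print("\n".join("".join("#" if v else "." for v in r) for r in m[4:24]))
cv2.imwrite("pics/w6.png",cv2.resize(b[110:230,180:300],None,fx=5,fy=5,interpolation=cv2.INTER_CUBIC))
E
```

```text
[476.55428532 -22.05952849  24.75779873] [-4.2167764   0.78405578 14.12474478] [-2.07122031e-01  4.82583388e-01  1.87341876e+00  5.17618965e-05
  7.84437168e-01 -1.76463974e+00]
..........................
..........................
..........................
..........................
..........................
..........................
..........................
..........................
..........................
....##.....##.............
....###.#######...........
.....###########..........
.......##########.........
........#########.........
.........########.........
.........#########........
..........########........
..........########........
...........#######........
...........#######........
```

Contact is at TCP z ≈ 24.8 with 14 N, so the real tip is about 27 mm above the reported TCP. I'll make a first drag.

Request:
{"method": "arm_command", "body": {"gripper": [0,0,0,0,0], "dp": [[0,-0.12,0],[0,-0.12,0],[0,-0.12,0],[0,-0.04,0],[0,0,0]], "twist": [0,0,0,0,0]}}

```text
time: 13.92
tool_pos: [476.1, -32.1, 23.3]
tcp_rot: [3.142, -0.0, 3.128]
contact_force: [0.8, -0.5, -0.3]
grip_width: 0.8
finger_force: 0.2
```

```bash
cat >> h.py <<'E'
def gap(k=4,show=False):
    im=avg("top",k)
    r=im[177:180,256:266]; w=np.clip(r[:,:,1]-60,0,None)*(r[:,:,0]>200)
    m=(im[:,:,0]-im[:,:,2]); R=im[182:184,240:282]   # yellow strip
    y=(R[:,:,1]-R[:,:,2]).mean(0); i=np.nonzero(y>120)[0]
    if len(i)==0: print("no yellow"); return
    a,b=i[0],i[-1]; full=y[i].max()
    left=240+a-.5-y[a-1]/full+(1-y[a]/full); cen=(np.arange(42)*np.clip(y,20,None)-np.arange(42)*20).sum()/(np.clip(y,20,None)-20).sum()+240
    print("yellow left edge %.2f cen %.2f"%(left,cen)); 
    if show: print(im[177:181,256:266,1].astype(int))
    return left,cen
E
python3 - <<'E'
from h import *
im=np.load("top_a.npy"); import h
c=h.avg; h.avg=lambda n,k:im; gap(); h.avg=c; gap(2,True); o=get_obs();print(o["tool_pos"],o["contact_force"])
E
```

```text
yellow left edge 271.45 cen 273.51
yellow left edge 271.13 cen 272.76
[[119 117  78  60 168  77  37  63 132 140]
 [128 125  95  48 156  60  18  62 113 116]
 [143 139 163 103 164  69  49 101 104 154]
 [208 186 213 204 170  98 140 173 148 226]]
[476.08288688 -32.06433338  23.37434733] [-0.66256661 -0.61321893  0.11499289]
```

Request:
{"method": "arm_command", "body": {"gripper": [0,0,0,0,0], "dp": [[0,0,-0.2],[0,0.88,0],[0,0,0.16],[0,0,0.1],[0,0,0]], "twist": [0,0,0,0,0]}}

```text
time: 14.65
tool_pos: [476.7, -9.8, 23.2]
tcp_rot: [3.141, 0.001, 3.128]
contact_force: [-3.5, 5.6, 14.3]
grip_width: 0.3
finger_force: 7.8
```

Request:
{"method": "arm_command", "body": {"gripper": [0,0,0,0,0], "dp": [[0,-0.19,-0.01],[0,-0.19,-0.03],[0,-0.19,0],[0,-0.19,0.03],[0,-0.19,0.07]], "twist": [0,0,0,0,0]}}

```text
time: 15.28
tool_pos: [476.7, -34.6, 21.6]
tcp_rot: [-3.141, 0.002, 3.128]
contact_force: [-1.6, -0.9, 9.8]
grip_width: 0.2
finger_force: 4.0
```

```bash
python3 - <<'E'
from h import *
gap(2); o=get_obs();print(o["tool_pos"],o["contact_force"])
E
```

```text
yellow left edge 268.12 cen 269.80
[476.68564838 -35.10288593  21.34883701] [-2.1883159  -1.69941598  9.42673183]
```

Request:
{"method": "arm_command", "body": {"gripper": [0,0,0,0,0], "dp": [[0,0,-0.32],[0,0.95,0],[0,0,0.16],[0,0,0.06],[0,0,0]], "twist": [0,0,0,0,0]}}

```text
time: 16.0
tool_pos: [476.5, -10.0, 23.5]
tcp_rot: [3.141, 0.0, 3.128]
contact_force: [-1.0, 4.4, 7.9]
grip_width: 0.6
finger_force: 4.7
```

Request:
{"method": "arm_command", "body": {"gripper": [0,0,0,0,0], "dp": [[0,-0.19,0.03],[0,-0.19,-0.03],[0,-0.19,0],[0,-0.19,0.03],[0,-0.19,0.07]], "twist": [0,0,0,0,0]}}

```text
time: 16.62
tool_pos: [476.6, -34.8, 21.5]
tcp_rot: [-3.141, 0.002, 3.128]
contact_force: [-2.5, 0.2, 9.1]
grip_width: 0.5
finger_force: 4.0
```

```bash
python3 - <<'E'
from h import *
gap(2,True); o=get_obs();print(o["tool_pos"],o["contact_force"])
def jy(u,v):
    p=ray("top",[[u,v]],[21])[0][:2]-[544.99,18.35]; a=-.0138; return -np.sin(a)*p[0]+np.cos(a)*p[1]
print(jy(260.07,178.5),[ (u,round(jy(u,182.5),2)) for u in (259.5,260,260.5,271.33)])
E
```

```text
yellow left edge 265.13 cen 266.81
[[119 119  76  56 169  78  34  65 129 142]
 [126 124  93  48 157  65  12  65 112 117]
 [142 139 165 103 163  70  48 101 105 154]
 [207 184 212 205 167  96 139 171 147 205]]
[476.59708115 -35.27044374  21.25682148] [-1.87356856 -2.04294335 10.03348473]
-63.408215805403145 [(259.5, np.float64(-61.87)), (260, np.float64(-63.2)), (260.5, np.float64(-64.52)), (271.33, np.float64(-93.21))]
```

Request:
{"method": "arm_command", "body": {"gripper": [0,0,0,0,0], "dp": [[0,0,-0.32],[0,0.95,0],[0,0,0.16],[0,0,0.06],[0,0,0]], "twist": [0,0,0,0,0]}}

```text
time: 17.35
tool_pos: [476.5, -10.0, 23.5]
tcp_rot: [3.141, 0.0, 3.128]
contact_force: [-0.6, 4.0, 9.2]
grip_width: 0.3
finger_force: 4.8
```

Request:
{"method": "arm_command", "body": {"gripper": [0,0,0,0,0], "dp": [[0,-0.19,0.03],[0,-0.19,-0.03],[0,-0.19,0],[0,-0.19,0.03],[0,-0.19,0.07]], "twist": [0,0,0,0,0]}}

```text
time: 17.98
tool_pos: [476.6, -34.8, 21.5]
tcp_rot: [-3.141, 0.001, 3.128]
contact_force: [-2.0, -0.7, 9.9]
grip_width: 0.3
finger_force: 4.0
```

Request:
{"method": "arm_command", "body": {"gripper": [0,0,0,0,0], "dp": [[0,0,-0.32],[0,0.95,0],[0,0,0.16],[0,0,0.06],[0,0,0]], "twist": [0,0,0,0,0]}}

```text
time: 18.6
tool_pos: [476.5, -10.0, 23.5]
tcp_rot: [3.141, 0.0, 3.128]
contact_force: [-1.4, 4.8, 8.6]
grip_width: 0.2
finger_force: 4.8
```

```bash
python3 - <<'E'
from h import *
gap(4,True); im=avg("top",3); print(im[181:186,256:268].astype(int).tolist())
E
```

```text
yellow left edge 262.28 cen 264.00
[[119 119  77  62 169  77  27  63 132 141]
 [127 125  97  46 157  62  17  65 112 115]
 [141 139 163 104 165  69  48 102 105 155]
 [209 185 213 205 168  98 111 200 151 223]]
[[[226, 228, 230], [213, 216, 218], [200, 204, 206], [231, 233, 236], [214, 199, 204], [161, 151, 151], [146, 131, 108], [240, 238, 150], [226, 221, 66], [241, 239, 144], [220, 221, 196], [172, 174, 173]], [[198, 199, 201], [210, 210, 214], [178, 179, 179], [199, 200, 206], [226, 229, 232], [186, 189, 193], [163, 138, 74], [243, 240, 10], [245, 243, 10], [245, 242, 10], [230, 228, 173], [227, 230, 233]], [[152, 140, 124], [162, 153, 140], [160, 150, 139], [148, 141, 131], [200, 200, 201], [172, 171, 168], [159, 141, 84], [230, 225, 10], [244, 242, 10], [245, 243, 10], [230, 228, 171], [244, 245, 246]], [[164, 149, 129], [163, 148, 129], [157, 142, 125], [155, 142, 124], [150, 138, 119], [146, 134, 117], [114, 106, 93], [144, 137, 54], [243, 242, 150], [245, 244, 204], [239, 240, 230], [244, 245, 246]], [[176, 160, 140], [173, 157, 138], [170, 155, 135], [168, 152, 133], [166, 153, 132], [155, 140, 122], [110, 102, 90], [86, 80, 72], [227, 228, 200], [244, 245, 245], [245, 245, 246], [244, 245, 246]]]
```

Request:
{"method": "arm_command", "body": {"gripper": [0,0,0,0,0], "dp": [[0,-0.19,0.03],[0,-0.19,-0.03],[0,-0.12,0],[0,0,-0.2],[0,1,-0.4]], "twist": [0,0,0,0,0]}}

```text
time: 19.58
tool_pos: [476.5, 1.1, 37.8]
tcp_rot: [-3.141, -0.001, 3.126]
contact_force: [-0.2, 0.3, 0.5]
grip_width: 0.3
finger_force: 0.0
```

Request:
{"method": "arm_command", "body": {"gripper": [0,0,0,0,0], "dp": [[0,1,-0.4],[0,1,0],[0,1,0],[0,1,0],[0,1,0]], "twist": [0,0,0,0,0]}}

```text
time: 20.2
tool_pos: [478.3, 127.6, 47.7]
tcp_rot: [-3.141, -0.001, 3.128]
contact_force: [0.1, -0.9, 0.3]
grip_width: 0.5
finger_force: 0.0
```

```bash
python3 - <<'E'
from h import *
gap(4,True); im=avg("top",4); np.save("top_b.npy",im); s=avg("side",3); np.save("side_b.npy",s)
a=np.load("top_a.npy")
for r in range(181,188): print(r,im[r,255:268].astype(int).tolist())
print("init")
for r in range(181,188): print(r,a[r,268:280].astype(int).tolist())
v=cv2.resize(im[160:225,235:295,::-1].astype(np.uint8),None,fx=6,fy=6,interpolation=cv2.INTER_CUBIC)
w=cv2.resize(s[165:230,245:310,::-1].astype(np.uint8),(390,390),interpolation=cv2.INTER_CUBIC)
cv2.imwrite("pics/g1.png",np.hstack([v,w]))
E
```

```text
yellow left edge 260.54 cen 262.51
[[120 120  78  59 171  77  29  64 134 143]
 [128 127  96  49 158  65  17  65 113 116]
 [144 141 166 103 166  68  52 104 107 157]
 [211 186 214 208 169  82 133 202 152 226]]
181 [[192, 194, 193], [227, 229, 231], [215, 217, 219], [202, 205, 209], [232, 235, 238], [179, 151, 149], [180, 131, 57], [215, 173, 94], [242, 239, 151], [202, 194, 73], [232, 234, 235], [219, 223, 227], [175, 177, 180]]
182 [[215, 218, 223], [226, 229, 234], [238, 240, 243], [216, 219, 223], [226, 229, 234], [145, 146, 142], [236, 218, 10], [239, 223, 10], [245, 243, 10], [233, 227, 10], [224, 227, 227], [227, 230, 234], [229, 232, 236]]
183 [[231, 234, 238], [238, 240, 243], [244, 245, 246], [231, 234, 238], [238, 240, 243], [153, 154, 151], [243, 241, 10], [245, 244, 10], [245, 243, 10], [240, 236, 10], [236, 238, 239], [229, 232, 236], [244, 245, 246]]
184 [[239, 242, 244], [245, 245, 246], [245, 246, 247], [240, 242, 244], [244, 245, 246], [156, 157, 156], [243, 242, 150], [245, 244, 153], [245, 245, 155], [243, 242, 165], [245, 246, 245], [240, 242, 243], [244, 246, 246]]
[... 1436 characters left out ...]
215], [244, 245, 246], [238, 240, 241], [243, 244, 246], [235, 238, 241]]
185 [[236, 238, 239], [237, 238, 239], [237, 238, 239], [188, 186, 159], [242, 244, 236], [244, 245, 246], [244, 245, 246], [244, 245, 246], [244, 245, 246], [244, 245, 246], [244, 245, 246], [244, 245, 246]]
186 [[216, 214, 202], [218, 215, 203], [218, 215, 202], [174, 168, 136], [242, 244, 244], [244, 245, 246], [244, 245, 246], [244, 245, 246], [244, 245, 246], [244, 245, 246], [244, 245, 246], [244, 245, 246]]
187 [[215, 214, 200], [217, 215, 201], [219, 216, 202], [195, 191, 179], [242, 244, 244], [244, 245, 246], [244, 245, 246], [244, 245, 246], [244, 245, 246], [244, 245, 246], [244, 245, 246], [244, 245, 246]]
```

View pics/g1.png

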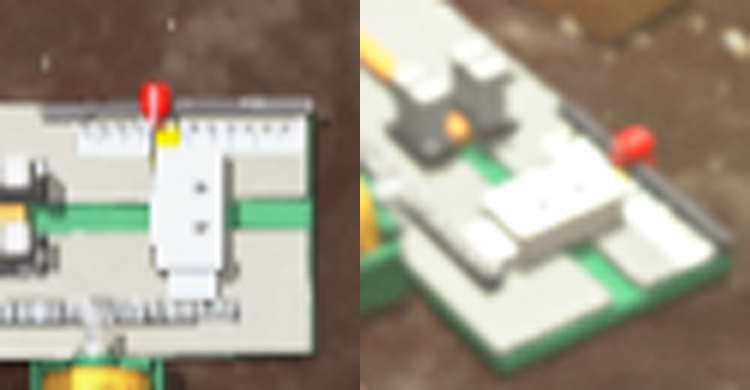

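The picture shows the red rider's white line at about u = 260.15 and the black pointer line at about u = 260.3, so roughly 0.5 mm still has to close. I'll give it a tiny nudge.

Request:
{"method": "arm_command", "body": {"gripper": [0,0,0,0,0], "dp": [[0,-1,0],[0,-1,0],[0,-1,0],[0,-1,0],[0,-1,0]], "twist": [0,0,0,0,0]}}

```text
time: 21.38
tool_pos: [476.6, 1.4, 48.1]
tcp_rot: [3.142, 0.0, 3.128]
contact_force: [0.8, -0.1, -0.6]
grip_width: 0.3
finger_force: 0.0
```

Request:
{"method": "arm_command", "body": {"gripper": [0,0,0,0,0], "dp": [[0,-0.93,0.6],[0,0,0.3],[0,0,0.09],[0,-0.1,0],[0,0,-0.3]], "twist": [0,0,0,0,0]}}

```text
time: 22.0
tool_pos: [476.1, -22.5, 31.1]
tcp_rot: [3.141, -0.0, 3.129]
contact_force: [-0.3, -0.0, 0.5]
grip_width: 0.2
finger_force: 0.0
```

Request:
{"method": "arm_command", "body": {"gripper": [0,0,0,0,0], "dp": [[0,0.5,-1],[-0.5,1,-1],[-1,1,0],[-1,1,0],[0,1,0]], "twist": [0,0,0,0,0]}}

```text
time: 22.62
tool_pos: [541.7, 89.9, 80.9]
tcp_rot: [3.141, 0.001, 3.129]
contact_force: [0.1, -0.3, -0.3]
grip_width: 0.3
finger_force: 0.0
```

```bash
python3 - <<'E'
from h import *
gap(3); im=avg("top",4)
for r in range(177,188): print(r,im[r,257:268].astype(int).tolist())
h=cv2.cvtColor(im.astype(np.uint8),cv2.COLOR_RGB2HSV)
a=np.load("top_a.npy")
print("strip head, init/now rows"); 
for i in(a,im): print(i[195,232:246].astype(int).tolist())
o=get_obs();print(o["tool_pos"],o["time"])
E
```

```text
yellow left edge 260.55 cen 262.51
177 [[128, 119, 117], [193, 77, 76], [244, 60, 51], [245, 168, 172], [245, 78, 75], [245, 27, 11], [134, 64, 64], [140, 131, 131], [148, 141, 140], [153, 143, 142], [139, 131, 131]]
178 [[129, 124, 126], [170, 94, 94], [234, 49, 42], [239, 155, 159], [231, 63, 62], [229, 23, 12], [114, 66, 67], [116, 112, 112], [121, 115, 117], [118, 113, 115], [116, 112, 113]]
179 [[141, 139, 133], [165, 163, 154], [212, 101, 95], [235, 163, 167], [181, 69, 69], [143, 52, 48], [111, 102, 96], [106, 105, 99], [157, 153, 145], [159, 157, 147], [159, 157, 147]]
180 [[185, 184, 178], [213, 212, 206], [231, 205, 206], [235, 168, 169], [173, 79, 74], [172, 128, 95], [202, 199, 162], [151, 147, 117], [224, 224, 222], [213, 213, 207], [195, 193, 183]]
181 [[212, 214, 217], [198, 202, 204], [230, 233, 236], [176, 150, 146], [176, 128, 54], [212, 169, 90], [240, 238, 148], [200, 195, 72], [230, 233, 234], [217, 220, 225], [172, 174, 177]]
182 [[236, 239, 242], [213, 216, 221], [224, 227, 232], [142, 144, 139], [234, 215, 10], [238, 221, 10], [244, 241, 10], [231, 228, 10], [
[... 821 characters left out ...]
19, 216, 204], [219, 217, 205], [220, 218, 206], [215, 211, 171], [243, 244, 245], [244, 245, 246], [244, 245, 246], [244, 245, 246], [244, 245, 246], [244, 245, 246], [244, 245, 246]]
strip head, init/now rows
[[244, 212, 118], [244, 214, 117], [245, 213, 117], [244, 213, 118], [244, 213, 120], [244, 214, 120], [244, 214, 118], [131, 115, 72], [65, 116, 85], [84, 153, 112], [87, 158, 115], [68, 124, 91], [65, 120, 88], [66, 120, 88]]
[[77, 76, 75], [101, 100, 96], [79, 77, 76], [64, 59, 56], [157, 119, 75], [232, 178, 100], [236, 185, 102], [116, 97, 60], [59, 97, 73], [73, 134, 98], [75, 138, 101], [59, 105, 78], [60, 109, 80], [67, 120, 89]]
[540.088135    87.75106761  80.82822119] 22.975
```

The stop is on the mark to within about half a millimetre. I'll turn the hand 90° so the wide body clears the toy house, then go to the strip's tail.

Request:
{"method": "arm_command", "body": {"gripper": [0,0,0,0,0], "dp": [[0,0,0],[0,0,0],[0,0,0],[0,0,0],[0,0,0]], "twist": [1,1,1,1,1]}}

```text
time: 23.6
tool_pos: [540.3, 87.5, 80.9]
tcp_rot: [3.142, 0.0, 2.688]
contact_force: [-0.6, -0.2, -0.2]
grip_width: 0.3
finger_force: 0.0
```

Request:
{"method": "arm_command", "body": {"gripper": [0,0,0,0,0], "dp": [[0,0,0],[0,0,0],[0,0,0],[0,0,0],[0,0,0]], "twist": [1,1,1,1,1]}}

```text
time: 24.22
tool_pos: [540.2, 87.5, 80.9]
tcp_rot: [3.142, 0.0, 2.251]
contact_force: [-0.2, -0.0, 0.5]
grip_width: 0.2
finger_force: 0.0
```

Request:
{"method": "arm_command", "body": {"gripper": [0,0,0,0,0], "dp": [[0,0,0],[0,0,0],[0,0,0],[0,0,0],[0,0,0]], "twist": [1,1,1,1,1]}}

```text
time: 24.85
tool_pos: [540.2, 87.5, 80.9]
tcp_rot: [3.142, 0.0, 1.815]
contact_force: [0.8, -0.0, -0.3]
grip_width: 0.5
finger_force: 0.0
```

Request:
{"method": "arm_command", "body": {"gripper": [0,0,0,0,0], "dp": [[0,0,0],[0,0,0],[0,0,0],[1,0,0],[1,0,0]], "twist": [1,1,1,0,0]}}

```text
time: 25.48
tool_pos: [541.1, 137.8, 81.0]
tcp_rot: [3.141, -0.0, 1.555]
contact_force: [0.0, -0.6, 0.1]
grip_width: 0.5
finger_force: 0.0
```

```bash
python3 - <<'E'
from h import *
o=get_obs();print(o["tool_pos"],o["tcp_rot"],o["time"],o["joint_positions"])
a=avg("side",4);b=np.load("side_b.npy")
g=lambda i,y0,y1,x0,x1: np.float32(i[y0:y1,x0:x1].mean(2))
print("block",cv2.phaseCorrelate(g(b,190,215,262,292),g(a,190,215,262,292)),"static",cv2.phaseCorrelate(g(b,205,222,280,305),g(a,205,222,280,305)))
E
```

```text
[541.08563325 137.80994866  80.95005028] [ 3.14141562e+00 -8.08750518e-06  1.55514529e+00] 25.475 [ 1.12138411e-01  5.20878108e-01  1.59220253e+00 -1.69773346e-05
  1.02833539e+00  1.27798214e-01]
block ((-0.11327382934065433, 0.503038354067332), 0.9907793491681417) static ((0.475504337000455, 0.047497944839484774), 0.9959936470455594)
```

Request:
{"method": "arm_command", "body": {"gripper": [0,0,0,0,0], "dp": [[1,0.14,0],[1,0.14,0],[1,0.14,0],[1,0.14,0],[1,0.14,0]], "twist": [0,0,0,0,0]}}

```text
time: 26.3
tool_pos: [560.6, 262.3, 80.8]
tcp_rot: [-3.142, 0.0, 1.556]
contact_force: [0.2, 0.9, -0.1]
grip_width: 0.2
finger_force: 0.0
```

Request:
{"method": "arm_command", "body": {"gripper": [0,0,0,0,0], "dp": [[0.16,0,0.8],[0,0,0.8],[0,0,0.8],[0,0,0.8],[0,0,0.3]], "twist": [0,0,0,0,0]}}

```text
time: 26.92
tool_pos: [559.8, 265.6, -7.9]
tcp_rot: [-3.14, 0.001, 1.556]
contact_force: [0.2, -0.3, 0.9]
grip_width: 0.2
finger_force: 0.0
```

```bash
python3 - <<'E'
from h import *
o=get_obs();print(o["tool_pos"],o["contact_force"])
im=capture("top").astype(int)
p=o["tool_pos"]+[0,0,27]; print(proj("top",[p]),proj("side",[p]))
s=capture("side"); cv2.imwrite("pics/t1.png",cv2.resize(np.ascontiguousarray(s[120:200,190:260,::-1]),None,fx=7,fy=7))
# tail and strip midline in initial top picture
a=np.load("top_a.npy").astype(np.uint8);h=cv2.cvtColor(a,cv2.COLOR_RGB2HSV);m=cv2.inRange(h,(12,90,120),(28,255,255))[190:203,145:225]
ys,xs=np.nonzero(m);print("tail u",xs.min()+145,[ (ys[(xs>q)&(xs<q+6)].mean()+190).round(1) for q in(5,30,60)])
print(ray("top",[[xs.min()+145-.5,197.3]],[20]))
E
```

```text
[559.7912051  265.55288383  -7.93815385] [ 0.20550833 -0.31762267  0.92548348]
[[144.24171169 197.76019065]] [[216.56647551 146.68630634]]
tail u 149 [np.float64(197.5), np.float64(196.7), np.float64(196.5)]
[[560.51781206 253.60903159  20.        ]]
```

Request:
{"method": "arm_command", "body": {"gripper": [0,0,0,0,0], "dp": [[0,0.03,0.1],[0,0,0],[0,0,0],[0,0,0],[0,0,0]], "twist": [0,0,0,0,0]}}

```text
time: 27.65
tool_pos: [561.0, 267.2, -9.1]
tcp_rot: [3.141, -0.0, 1.557]
contact_force: [-0.6, 0.2, -0.5]
grip_width: 0.3
finger_force: 0.0
```

Request:
{"method": "arm_command", "body": {"gripper": [0,0,0,0,0], "dp": [[0,0,0.06],[-0.2,0,0],[-0.3,0,0],[-0.3,0,0],[-0.3,0,0]], "twist": [0,0,0,0,0]}}

```text
time: 28.28
tool_pos: [560.6, 238.9, -10.7]
tcp_rot: [3.142, -0.0, 1.557]
contact_force: [0.4, 0.4, 0.3]
grip_width: 0.2
finger_force: 0.0
```

```bash
cat >> h.py <<'E'
def head():
    o=get_obs(); print(o["tool_pos"].round(1),o["contact_force"].round(1),o["time"])
    im=avg("top",2); print(im[194:197,238:262].mean(0).astype(int)[:, [0,1]].tolist())
E
python3 -c "
from h import *
head()"
```

```text
[560.6 238.9 -10.7] [0.4 0.4 0.3] 28.275
[[233, 201], [233, 198], [235, 200], [235, 199], [235, 199], [235, 197], [234, 198], [235, 201], [236, 206], [236, 206], [163, 143], [101, 169], [102, 190], [104, 192], [104, 192], [105, 191], [102, 188], [102, 188], [100, 187], [100, 184], [100, 184], [96, 176], [223, 228], [244, 245]]
```

Request:
{"method": "arm_command", "body": {"gripper": [0,0,0,0,0], "dp": [[-0.3,0,0],[-0.3,0,0],[-0.3,0,0],[-0.18,0,0],[0,0,0]], "twist": [0,0,0,0,0]}}

```text
time: 29.0
tool_pos: [560.2, 212.2, -10.7]
tcp_rot: [-3.142, -0.0, 1.557]
contact_force: [0.2, -0.7, 0.1]
grip_width: 0.5
finger_force: 0.0
```

```bash
python3 -c "
from h import *
head()"
```

```text
[560.2 212.2 -10.7] [ 0.2 -0.7  0.1] 29.0
[[231, 206], [233, 203], [234, 201], [234, 201], [233, 199], [234, 197], [234, 197], [232, 194], [235, 202], [236, 204], [235, 206], [235, 203], [236, 206], [237, 207], [237, 206], [237, 204], [236, 204], [236, 203], [236, 205], [236, 204], [194, 163], [96, 142], [222, 226], [244, 245]]
```

Request:
{"method": "arm_command", "body": {"gripper": [0,0,0,0,0], "dp": [[-0.06,0,0],[-0.06,0,0],[-0.02,0,0],[0,0,0],[0,0,0]], "twist": [0,0,0,0,0]}}

```text
time: 29.72
tool_pos: [560.2, 209.1, -10.7]
tcp_rot: [3.142, -0.0, 1.557]
contact_force: [-0.1, -0.1, 0.9]
grip_width: 0.3
finger_force: 0.0
```

Request:
{"method": "arm_command", "body": {"gripper": [0,0,0,0,0], "dp": [[-0.02,0,0],[0,0,0],[-0.02,0,0],[0,0,0],[0,0,0]], "twist": [0,0,0,0,0]}}

```text
time: 30.35
tool_pos: [560.1, 208.1, -10.7]
tcp_rot: [3.142, -0.0, 1.557]
contact_force: [-0.7, -0.8, 0.8]
grip_width: 0.8
finger_force: 0.0
```

Request:
{"method": "arm_command", "body": {"gripper": [0,0,0,0,0], "dp": [[-0.02,0,0],[0,0,0],[-0.02,0,0],[0,0,0],[0,0,0]], "twist": [0,0,0,0,0]}}

```text
time: 30.98
tool_pos: [560.1, 207.2, -10.7]
tcp_rot: [3.142, -0.0, 1.557]
contact_force: [0.1, 0.0, -0.3]
grip_width: 0.2
finger_force: 0.0
```

```bash
python3 -c "
from h import *
head()"
```

```text
[560.1 207.2 -10.7] [ 0.1  0.  -0.3] 30.975
[[233, 205], [233, 207], [234, 204], [233, 202], [233, 200], [234, 201], [233, 197], [233, 193], [233, 197], [236, 202], [235, 203], [236, 203], [236, 206], [236, 206], [236, 204], [236, 203], [236, 200], [236, 199], [236, 201], [236, 201], [236, 201], [236, 204], [229, 228], [243, 245]]
```

Request:
{"method": "arm_command", "body": {"gripper": [0,0,0,0,0], "dp": [[-0.02,0,0],[0,0,0],[0,0,0],[0,0,0],[0,0,0]], "twist": [0,0,0,0,0]}}

```text
time: 31.7
tool_pos: [560.2, 206.8, -10.7]
tcp_rot: [3.141, -0.0, 1.557]
contact_force: [-0.3, 3.5, -0.6]
grip_width: 0.6
finger_force: 1.5
```

3.5 N of resistance means the strip rests on the stop. I'll back off and clear the hand.

Request:
{"method": "arm_command", "body": {"gripper": [0,0,0,0,0], "dp": [[0.2,0,0],[0.6,0,0],[0.2,0,-0.6],[0,0,-1],[0,0,-1]], "twist": [0,0,0,0,0]}}

```text
time: 32.33
tool_pos: [560.6, 232.2, 56.0]
tcp_rot: [3.141, -0.0, 1.558]
contact_force: [0.4, 0.8, -0.3]
grip_width: 0.5
finger_force: 0.0
```

Request:
{"method": "arm_command", "body": {"gripper": [0,0,0,0,0], "dp": [[0,0,-1],[0,0,-1],[0,0,0],[0,0,0],[0,0,0]], "twist": [0,0,0,0,0]}}

```text
time: 32.95
tool_pos: [559.7, 231.5, 103.2]
tcp_rot: [-3.14, 0.001, 1.557]
contact_force: [-0.1, -0.1, -0.1]
grip_width: -0.0
finger_force: 0.0
```

```bash
python3 - <<'E'
from h import *
head(); gap(4); im=avg("top",4); b=np.load("top_b.npy")
for r in range(178,188): print(r,im[r,258:267].astype(int)[:,[0,2]].tolist(),'|',b[r,258:262].astype(int)[:,[0,2]].tolist())
g=lambda i,n,y0,y1:[ (i[r,270:276].astype(int)[:,1]).tolist() for r in range(y0,y1)]
print("block rear", g(im,0,188,192), "before", g(b,0,188,192))
E
```

```text
[559.7 231.5 103.2] [-0.1 -0.1 -0.1] 32.95
[[235, 210], [235, 211], [235, 207], [235, 206], [235, 203], [235, 204], [235, 202], [235, 198], [235, 200], [237, 205], [237, 206], [237, 208], [237, 210], [238, 209], [237, 207], [238, 206], [237, 204], [237, 202], [237, 204], [237, 205], [237, 205], [237, 206], [231, 231], [244, 245]]
yellow left edge 260.54 cen 262.51
178 [[175, 96], [236, 43], [241, 164], [234, 65], [231, 10], [116, 67], [120, 116], [123, 121], [120, 117]] | [[173, 95], [235, 42], [240, 164], [233, 60]]
179 [[169, 157], [216, 96], [238, 173], [185, 69], [146, 49], [114, 99], [109, 101], [161, 148], [164, 151]] | [[170, 158], [214, 95], [237, 172], [184, 69]]
180 [[216, 211], [233, 210], [237, 172], [179, 78], [177, 99], [208, 168], [156, 121], [227, 226], [218, 213]] | [[215, 208], [233, 209], [236, 172], [176, 77]]
181 [[203, 210], [234, 239], [181, 150], [181, 57], [216, 92], [242, 151], [204, 74], [233, 236], [222, 228]] | [[202, 209], [232, 238], [179, 149], [180, 57]]
182 [[215, 224], [226, 234], [147, 143], [236, 10], [240, 10], [245, 10], [234, 10], [225, 227], [
[... 451 characters left out ...]
45, 242], [245, 242], [245, 246], [245, 246]] | [[241, 243], [236, 240], [152, 129], [243, 237]]
186 [[227, 219], [213, 197], [207, 135], [244, 246], [245, 247], [245, 247], [245, 247], [245, 247], [245, 247]] | [[226, 218], [213, 195], [171, 109], [243, 246]]
187 [[224, 211], [223, 211], [219, 178], [244, 246], [245, 247], [245, 247], [245, 247], [245, 247], [245, 247]] | [[221, 209], [222, 208], [187, 149], [243, 246]]
block rear [[246, 246, 154, 138, 215, 219], [246, 246, 149, 139, 215, 219], [246, 246, 150, 139, 214, 219], [246, 246, 150, 139, 214, 217]] before [[246, 246, 149, 138, 214, 218], [246, 246, 146, 137, 214, 218], [245, 246, 141, 136, 213, 218], [245, 246, 141, 136, 213, 217]]
```

```bash
python3 -c "
from plant import *
print(close_job())"
```

```text
the job is handed in; nothing more can be done
None
```

I rolled the stop to the red rider's mark (within about 0.5 mm by the top camera), pushed the pine strip until it met the stop at 3.5 N, lifted the hand clear and handed the job in at about 33 s; no verdict came back.

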